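# Hang the slate price board and hold a spring clip gaping on its edge

### The arm

A 6-joint arm with a two-finger parallel gripper is mounted at the origin on the work surface. World frame = base frame: x ahead of the robot, y to its left, z up, the work surface at z = 0. Lengths are in mm, angles in rad, forces in N, time in s.
With the tool pointing down it reaches from about 275 to 750 mm from the base axis. Payload 10.2 kg.
Tool frame: the origin (TCP) lies at the very end of the fingers, on their centre line; the grasp point (between the pads) lies 19 mm behind it; z points along the fingers, y is the line along which they close (so a half turn about z gives the same grasp; the last joint's range is limited). The gripper opens to 85 mm and grips with 20 to 120 N. Pads are 22 mm wide; open, the fingers measure 114 mm over their backs; the gripper's body (76 mm by 85 mm) begins 54 mm behind the grasp point. The pads swing forward as they close: fully open they stand 13 mm farther back than shut.
Start: joints at [-1.394, 0.313, 1.498, -0, 1.331, -0.223], TCP at [204.336, -483.609, 231.294] pointing down, gripper open.
Joint ranges: [-2.94, 2.94], [-0.97, 2.17], [0.19, 2.56], [-1.23, 4.37], [0.02, 3.11], [-2.88, 2.88]. Speed limits (rad/s): [2.39, 2.39, 3.01, 3.14, 3.14, 3.14].

### API

Orientations are given as a unit quaternion [w, x, y, z].
In Python, from rig import telemetry, optics, ctrl gives the robot as it stands.
- The arm moves only by the tool servo_tool, never from a script. Its argument "deltas" is a list of rows, each a list of 3 entries, a list of its own where there are three numbers: the shift along the tool's x, y, z in units of 20 cm (1.0 is 20 cm), then the turn, a rotation vector about the tool's x, y, z in units of 90 degrees (1.0 is 90 degrees), then the opening, from 0 (shut) to 1 (fully open). A call has 1 to 8 rows; each row shifts and turns the commanded pose from where the row before left it, along the tool's axes as they then stand; what a row does not reach is not made up. A row lasts 1/10 s, in which the tool goes at most 50 mm and 8.59 degrees, less where a joint would pass 70% of its speed; a pose out of reach is approached as far as the arm can. A call with a number of a shift or a turn outside -1 to 1 is refused whole. A call with a gripper value outside its range is refused whole. The fingers move at their own pace and stop on an object; "squeeze" is the grip in N (left out, the last holds). Time passes only in rows, so rows that do not move let the fingers close. It gives the time, the measured TCP pose, the force, the opening and the grip force at its end, in the units of the state.
- telemetry.sense(): the state, without advancing time (a new reading comes with each control period).
- optics.capture(name): name is "side" or "top" or "wrist"; returns the picture (420x560x3 uint8, blue, green, red); there is no depth.
- optics.camera_model(name): a dict with "vfov" (degrees; the focal length in pixels is half the picture's height over the tangent of half this angle, whatever the lens; pixels are square), "cx", "cy" (the principal point, pixels), "R" (3x3) and "t" (3): a world point X has camera coordinates R X + t; the wrist camera has in their place "mount" (4x4, takes a point from camera to tool coordinates, whose origin is the TCP and whose axes are the flange's). Camera axes: x right, y down, z forward; pixel columns grow to the right and rows downward; lengths in mm; the calibration is good to about 2 mm. The wrist camera is an equidistant fisheye: a pixel r from the principal point sees the ray r / f radians off the axis. A picture is of the moment at which its call begins: read the wrist's pose just before it. camera_model takes no time and is no camera call.
- ctrl.finish_job(): hands the job in; it is judged then, once.
The state is a dict: "time_s": time; "joints": joint angles; "dq": joint speeds; "tau": joint torques, N m; "eef_pos": TCP position; "ee_rot": TCP orientation; "force": force on the tool from outside, world axes, zero at the start; "wrist_torque": the same for the moment, N m; "grip_width": opening from 0.0 (shut) to 1.0 (fully open); "grip_force": force on a finger pad.
Only numpy, scipy, OpenCV 4.12 (cv2) and the standard library are available. Lean on these libraries where they do the work, as an engineer would, in place of code of your own. Each camera call takes 0.05 s, during which the arm holds its last target. There are 200 camera calls.

### The job

Hang the black slate price board by its crossbar on the forked brass hook stand and let go of it. Then take the red spring clip off its rail, squeeze it wide open and bring it down over the hung slate's upper edge, on either side of the handle, so that it gapes around the edge with one jaw in front and one behind, touching neither the slate nor the stand. Finish still holding the clip open there, neither clipped on nor let go, and leave the white clip and the other goods where they are.

Things in the scene. Friction and masses are not known exactly. Their poses are not given: they have to be found in the camera images.
- slate_bar (a point): centre of the round wooden crossbar (12 mm thick, 96 mm long, along y) of the black slate board (250 g), z up. A neck 24 mm wide, 6 mm thick joins its middle to the slate below, 200 (y) x 70 (z) x 6 mm (x, normal): upper edge 70 mm, lower edge 140 mm below the bar. Starts upright in the rack, bar 150 mm above the table; pinch the bar's middle, fingers before and behind. Faces alike.
- rack: fixed low wooden rack, 70 (x) by 130 (y) by 40 mm high, with a slot 10 mm wide and 30 mm deep along its y axis, in which the slate stands. Origin: centre of its underside. The slate must be drawn straight up more than 30 mm to leave it.
- hook_seat (a point): seat of the hung crossbar's centre, 180 mm above the table, on the fixed brass hook stand; the hung bar lies along y (either way round). Two V-shaped upturned hooks (8 mm rod) 32 mm to either side along y, open upward, tips 24 mm before and behind (x), metal up to 14 mm above the seat; rods run to a post 100 mm behind (+x), 194 mm high. Come from the front (-x) with the bar above the tips, then lower it in.
- cliprail: fixed stand for clips: dark wooden foot 80 (x) by 170 (y) by 14 mm, with an upright aluminium strip 5 mm thick (x), 150 mm long (y), its top edge 100 mm above the table. Origin: centre of the underside. The red and the white clip are clamped on the strip 35 mm to either side of the middle; which of them is where varies.
- clip_grip (a point): where to squeeze the red spring clip: midway between its handles, 34 mm above its pivot. Clip: 65 g, 20 mm wide (y), 98 mm high, clamped upright like a clothes peg, jaws down, handles up; x: direction of squeezing, z up. Over the outsides of the handles: 45 mm here, 55 mm at the top (53 mm above the pivot); fully squeezed they are parallel, 24 mm apart, which takes about 9 N here.
- clip_pivot (a point): pivot of the red clip, a steel pin of 12 mm diameter along y, 106 mm above the table at the start (resting on the strip).
- clip_jaw_a (a point): lower inner edge of one jaw tip of the red clip, 45 mm below the pivot.
- clip_jaw_b (a point): lower inner edge of the other jaw tip. Jaw tips stand 5 mm apart when clamped on the strip and about 30 mm apart fully open; each jaw is 20 mm wide (y).
- clip_lever (a joint): opening angle of the red clip: about 0 clamped on the strip, 0.56 rad fully open (handles squeezed parallel); a spring closes it when let go.
- spareclip_grip (a point): the same point on a white clip of the same kind, clamped on the same strip: leave alone.
- twine: cone of twine, 52 mm across, 75 mm high; origin: centre of the underside. Leave alone.
- honey: amber jar, 64 mm across, 85 mm high; origin: centre of the underside. Leave alone.
- mustard: green jar, 52 mm across, 100 mm high; origin: centre of the underside. Leave alone.
- dish: white tasting dish, 84 mm across, 30 mm high; origin: centre of the underside. Leave alone.
- knife: knife lying on the green board at the side, 260 mm long; origin at the handle's front end. Leave alone.
Mind the look-alikes: they are no part of the job. There is more than one size of the part that bears clip_grip; the job needs the larger.

How it is judged:
By the outcome, as a careful person would: the job done as asked, in the order asked, and still so for the second after the job is handed in, while the arm keeps its last pose, push and grip.
It also fails if it takes over 64 s, if anything falls off the work surface, if the arm or the gripper's body presses on something with over 40 N, if the wrist force passes 120 N, or if a joint passes its speed limit or range.

## Working session

There is one attempt and no reset: what is moved stays moved. The work goes in short steps, Python scripts to look and compute and a tool call to move; the robot and the scene stay as the last step left them, time stands still between calls to the robot, and variables do not carry over. Pictures are saved under pics/ and viewed, at most 12 in all, crops included, and the job is handed in when it is done.

Besides the shell and the picture viewer there is one more tool, called in YAML: its name, and indented under it one key for each argument. servo_tool: Moves the arm, as the interface text tells. Its arguments: {"type":"object","properties":{"deltas":{"type":"array"},"squeeze":{"type":"number"}},"required":["deltas"]}

```bash
ls; mkdir -p pics
cat > h.py <<'E'
import numpy as np, cv2
from rig import telemetry, optics, ctrl
def cap(n,f=None):
    im=np.array(optics.capture(n)); 
    if f: cv2.imwrite('pics/'+f,im)
    return im
def ray(n,u,v):
    c=optics.camera_model(n); f=210/np.tan(np.radians(c['vfov'])/2)
    R=np.array(c['R']);t=np.array(c['t'])
    d=R.T@np.array([(u-c['cx'])/f,(v-c['cy'])/f,1]); return -R.T@t,d/np.linalg.norm(d)
def onz(n,u,v,z):
    o,d=ray(n,u,v); return o+d*(z-o[2])/d[2]
def proj(n,X):
    c=optics.camera_model(n); f=210/np.tan(np.radians(c['vfov'])/2)
    p=np.array(c['R'])@np.array(X)+np.array(c['t']); return p[:2]/p[2]*f+[c['cx'],c['cy']]
def tri(r1,r2):
    (o1,d1),(o2,d2)=r1,r2
    s=np.linalg.lstsq(np.c_[d1,-d2],o2-o1,rcond=None)[0]
    a=o1+s[0]*d1;b=o2+s[1]*d2; return (a+b)/2,np.linalg.norm(a-b)
E
python3 - <<'E'
from h import *
for n in('side','top'):
    im=cap(n,n+'.png'); c=optics.camera_model(n); print(n,c, im.shape)
print(telemetry.sense())
a=cv2.imread('pics/side.png');b=cv2.imread('pics/top.png')
E
```

```text
pics
side {'vfov': 56.525834070229756, 'cx': 266.9942817385781, 'cy': 206.81161029006958, 'R': array([[ 0.89283209, -0.45024542, -0.0113981 ],
       [-0.32681568, -0.63024358, -0.7042617 ],
       [ 0.30990702,  0.63251252, -0.70984896]]), 't': array([-440.51908641,  283.53074693, 1156.58626442])} (420, 560, 3)
top {'vfov': 45.93734111084635, 'cx': 277.4686883120938, 'cy': 208.83162648733955, 'R': array([[-0.01459782, -0.99987647, -0.00582591],
       [-0.99368381,  0.01515526, -0.11118816],
       [ 0.11126272,  0.00416601, -0.9937823 ]]), 't': array([  61.55360753,  553.97928959, 1562.11855012])} (420, 560, 3)
{'time_s': 0.1, 'joints': array([-1.39440408e+00,  3.13397176e-01,  1.49836176e+00, -4.94051370e-06,
        1.33103534e+00, -2.23388302e-01]), 'dq': array([ 0.00107822, -0.00215498, -0.00207259,  0.00014506,  0.00020702,
        0.00109994]), 'tau': array([ 2.25416334e-03, -4.12899613e+01, -2.60141426e+01, -2.00971858e-04,
        3.03057466e-03, -1.23089447e-05]), 'eef_pos': array([ 204.28878174, -483.36336538,  230.79046981]), 'ee_rot': array([-6.00698802e-04,  9.80088078e-01,  1.98562331e-01,  1.17179317e-05]), 'force': array([0.2459571 , 0.3870771 , 0.33194133]), 'wrist_torque': array([ 0.03020253, -0.08191125, -0.01692085]), 'grip_force': 0.0, 'grip_width': 1.0049262933651253}
```

View pics/side.png

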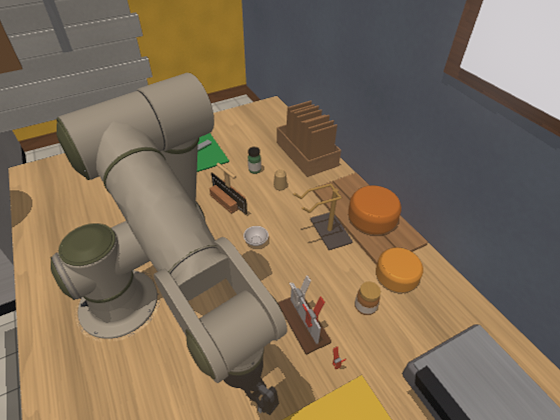

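View pics/top.png

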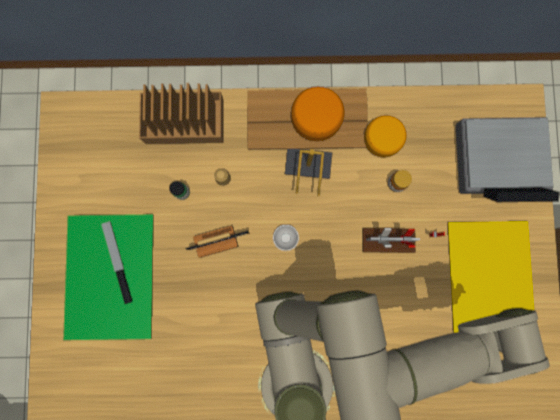

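Side view: slate in its rack (228,193), hook (325,200), clip rail (308,310) and a small red decoy clip (337,357). In the top view they are at (217,240), (308,172), (390,240) and (436,234). Next I'll enlarge them.

Run:
```python
import cv2,numpy as np
s=cv2.imread('pics/side.png');t=cv2.imread('pics/top.png')
def c(i,x,y):return cv2.resize(i[y:y+66,x:x+66],(264,264),interpolation=cv2.INTER_CUBIC)
cv2.imwrite('pics/crops.png',np.vstack([np.hstack([c(s,195,160),c(s,290,175),c(s,275,268)]),np.hstack([c(t,182,208),c(t,276,140),c(t,360,208)])]))
```

```text
(no output)
```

View pics/crops.png

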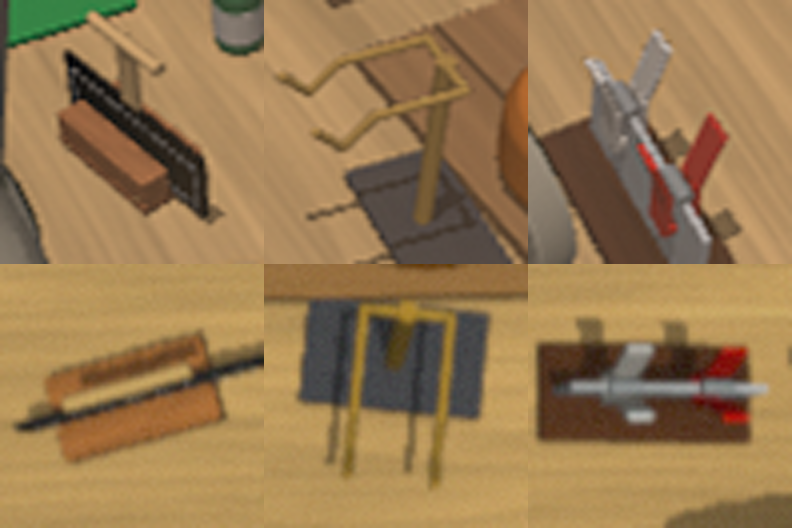

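Run:
```python
from h import *
np.set_printoptions(precision=1,suppress=True)
T=lambda i,j,x,y,z:onz('top',x+i/4,y+j/4,z)
S=lambda i,j,x,y,z:onz('side',x+i/4,y+j/4,z)
print('bar top',T(62,141,182,208,150),T(195,104,182,208,150))
print('bar side',S(90,15,195,160,150),S(160,68,195,160,150))
print('tips top z194',T(83,208,276,140,194),T(169,220,276,140,194),'corner',T(100,48,276,140,194),T(188,56,276,140,194))
print('tips side z194',S(14,76,290,175,194),S(53,132,290,175,194),'seat v z~174',S(44,93,290,175,174),S(74,147,290,175,174),'corner',S(168,40,290,175,194),S(202,85,290,175,194))
print('strip ends top z100',T(28,122,360,208,100),T(240,126,360,208,100))
print('foot',T(10,80,360,208,14),T(10,175,360,208,14),T(222,80,360,208,14),T(222,175,360,208,14))
print('red handle top ends z~159',T(205,88,360,208,159),T(205,155,360,208,159))
print('white', T(110,85,360,208,159),T(110,155,360,208,159))
print('side red handle tops', S(188,122,275,268,159),S(116,155,275,268,159))
print('side strip ends', S(65,68,275,268,100),S(181,240,275,268,100))
```

```text
bar top [442.8 290.5 150. ] [468.7 192.1 150. ]
bar side [447.  290.5 150. ] [473.3 196.8 150. ]
tips top z194 [584.8  -3.9 194. ] [575.  -65.9 194. ] corner [702.6 -18.6 194. ] [695.6 -82.7 194. ]
tips side z194 [583.1  -7.1 194. ] [579.  -72.7 194. ] seat v z~174 [605.4 -16.4 174. ] [595.9 -77.  174. ] corner [710.1 -26.9 194. ] [704.7 -81.5 194. ]
strip ends top z100 [ 451.9 -218.9  100. ] [ 446.4 -380.2  100. ]
foot [ 490.2 -220.6   14. ] [ 413.7 -218.    14. ] [ 487.6 -391.7   14. ] [ 411.2 -388.2   14. ]
red handle top ends z~159 [ 472.  -339.2  159. ] [ 422.9 -337.   159. ]
white [ 475.2 -269.6  159. ] [ 423.9 -267.6  159. ]
side red handle tops [ 478.2 -339.7  159. ] [ 426.4 -339.2  159. ]
side strip ends [ 450.1 -236.8  100. ] [ 452.7 -381.4  100. ]
```

```bash
cat >> h.py <<'E'
from scipy.spatial.transform import Rotation as Rn
np.set_printoptions(precision=4,suppress=True)
def pose():
    s=telemetry.sense(); q=s['ee_rot']; return np.array(s['eef_pos']),Rn.from_quat(np.roll(q,-1))
def down(yaw):  # tool y along world yaw (deg), z down
    y=np.radians(yaw); return Rn.from_matrix(np.c_[[-np.sin(y),np.cos(y),0],[np.cos(y),np.sin(y),0],[0,0,-1]])
def plan(pts,n,start=None):
    """pts: list of (xyz,yaw); n rows each; constant tool twist row"""
    p,R=start or pose()
    for (X,yaw),k in zip(pts,n):
        Rt=down(yaw); w=(R.inv()*Rt).as_rotvec()/k
        A=np.zeros((3,3)); Q=R
        for i in range(k): A+=Q.as_matrix(); Q=Q*Rn.from_rotvec(w)
        v=np.linalg.solve(A,np.array(X)-p)
        print(k,'x shift',np.round(v/200,3).tolist(),'turn',np.round(w/(np.pi/2),4).tolist(),'| mm/row %.0f deg/row %.1f'%(np.linalg.norm(v),np.degrees(np.linalg.norm(w))))
        p,R=np.array(X),Rt
def yawnow():
    p,R=pose(); y=R.as_matrix()[:,1]; return np.degrees(np.arctan2(y[1],y[0]))
def wray(p,R,u,v):
    c=optics.camera_model('wrist'); f=210/np.tan(np.radians(c['vfov'])/2); M=np.array(c['mount'])
    d=np.array([u-c['cx'],v-c['cy']]); r=np.linalg.norm(d); th=r/f
    d3=np.r_[d/max(r,1e-9)*np.sin(th),np.cos(th)]
    R=R.as_matrix(); return p+R@M[:3,3],R@M[:3,:3]@d3
def wproj(p,R,X):
    c=optics.camera_model('wrist'); f=210/np.tan(np.radians(c['vfov'])/2); M=np.array(c['mount'])
    q=np.linalg.inv(M)@np.r_[R.inv().apply(np.array(X)-p),1]; th=np.arctan2(np.hypot(q[0],q[1]),q[2])
    return q[:2]/np.hypot(q[0],q[1])*th*f+[c['cx'],c['cy']]
E
python3 - <<'E'
from h import *
print(optics.camera_model('wrist'),yawnow())
plan([((320,-180,260),-30),((400,80,270),0),((456,242,255),15.5)],[8,7,5])
E
```

```text
{'vfov': 65.70646984690485, 'cx': 282.0954406711486, 'cy': 207.66355823265573, 'mount': array([[  -0.0006,   -0.9638,   -0.2665,   68.8121],
       [   1.    ,   -0.0005,   -0.0005,    0.1696],
       [   0.0003,   -0.2665,    0.9638, -142.8982],
       [   0.    ,    0.    ,    0.    ,    1.    ]])} -67.09418576984238
8 x shift [0.179, -0.103, -0.018] turn [-0.0001, -0.0001, -0.0515] | mm/row 41 deg/row 4.6
7 x shift [0.196, -0.0, -0.007] turn [0.0, 0.0, -0.0476] | mm/row 39 deg/row 4.3
5 x shift [0.155, 0.073, 0.015] turn [0.0, 0.0, -0.0344] | mm/row 35 deg/row 3.1
```

servo_tool:
  deltas:
    - [[0.179,-0.103,-0.018],[0,0,-0.0515],1]
    - [[0.179,-0.103,-0.018],[0,0,-0.0515],1]
    - [[0.179,-0.103,-0.018],[0,0,-0.0515],1]
    - [[0.179,-0.103,-0.018],[0,0,-0.0515],1]
    - [[0.179,-0.103,-0.018],[0,0,-0.0515],1]
    - [[0.179,-0.103,-0.018],[0,0,-0.0515],1]
    - [[0.179,-0.103,-0.018],[0,0,-0.0515],1]
    - [[0.179,-0.103,-0.018],[0,0,-0.0515],1]

```text
time_s: 0.9
eef_pos: [320.5, -178.6, 260.0]
ee_rot: [-0.0, 0.865, 0.501, 0.0]
force: [0.7, 0.0, -0.1]
grip_width: 1.004
grip_force: 0.0
```

servo_tool:
  deltas:
    - [[0.196,0,-0.007],[0,0,-0.0476],1]
    - [[0.196,0,-0.007],[0,0,-0.0476],1]
    - [[0.196,0,-0.007],[0,0,-0.0476],1]
    - [[0.196,0,-0.007],[0,0,-0.0476],1]
    - [[0.196,0,-0.007],[0,0,-0.0476],1]
    - [[0.196,0,-0.007],[0,0,-0.0476],1]
    - [[0.196,0,-0.007],[0,0,-0.0476],1]

```text
time_s: 1.6
eef_pos: [400.5, 80.6, 269.8]
ee_rot: [-0.0, 0.706, 0.708, -0.0]
force: [0.6, -1.0, 0.3]
grip_width: 1.001
grip_force: 0.0
```

servo_tool:
  deltas:
    - [[0.155,0.073,0.015],[0,0,-0.0344],1]
    - [[0.155,0.073,0.015],[0,0,-0.0344],1]
    - [[0.155,0.073,0.015],[0,0,-0.0344],1]
    - [[0.155,0.073,0.015],[0,0,-0.0344],1]
    - [[0.155,0.073,0.015],[0,0,-0.0344],1]
    - [[0,0,0],[0,0,0],1]
    - [[0,0,0],[0,0,0],1]

```text
time_s: 2.3
eef_pos: [456.0, 240.6, 254.3]
ee_rot: [-0.0, 0.605, 0.796, -0.001]
force: [-0.1, -0.5, 0.4]
grip_width: 1.0
grip_force: 0.0
```

Run:
```python
from h import *
print(telemetry.sense()['time_s'],pose()[0],yawnow())
cap('wrist','w1.png')
```

```text
2.3 [456.027  240.63   254.3381] 15.496413926737802
```

View pics/w1.png

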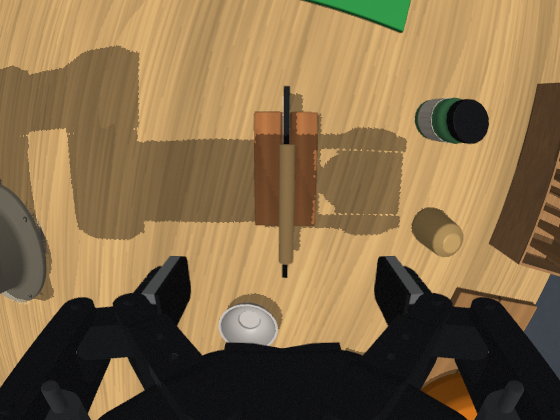

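Bar runs from (287.5,144) to (286,263), nearly vertical in the image, with the slate below it and the rack around it.

Run:
```python
from h import *
p,R=pose()
def w(u,v,z):
    o,d=wray(p,R,u,v); return o+d*(z-o[2])/d[2]
a,b=w(287.7,144,150),w(286.3,263,150)
print(a,b,np.linalg.norm(a-b),(a+b)/2, np.degrees(np.arctan2(-(a-b)[0],(a-b)[1])))
c,d=w(287,87,80),w(284.8,277,80); print('slate top edge',c,d,np.linalg.norm(c-d),(c+d)/2,np.degrees(np.arctan2(-(c-d)[0],(c-d)[1])))
```

```text
[448.3694 288.9219 150.    ] [473.7207 194.132  150.    ] 98.12133015063333 [461.0451 241.5269 150.    ] 14.973127647804057
slate top edge [435.2282 337.8784  80.    ] [486.3163 145.8322  80.    ] 198.72532763655298 [460.7722 241.8553  80.    ] 14.896799364959815
```

Run:
```python
from h import *
plan([((461,241.6,132),15)],[5])
```

```text
5 x shift [0.0, 0.005, 0.123] turn [-0.0001, 0.0, 0.001] | mm/row 25 deg/row 0.1
```

servo_tool:
  deltas:
    - [[0,0.013,0.0],[0,0,0.0025],1]
    - [[0,0.013,0.0],[0,0,0.0025],1]
    - [[0,0,0.2],[0,0,0],1]
    - [[0,0,0.2],[0,0,0],1]
    - [[0,0,0.14],[0,0,0],1]
    - [[0,0,0.07],[0,0,0],1]
    - [[0,0,0],[0,0,0],1]

```text
time_s: 3.05
eef_pos: [460.7, 241.1, 131.3]
ee_rot: [-0.001, 0.609, 0.793, -0.001]
force: [-0.3, 0.3, 1.7]
grip_width: 0.998
grip_force: 0.0
```

servo_tool:
  deltas:
    - [[0,0,0],[0,0,0],0]
    - [[0,0,0],[0,0,0],0]
    - [[0,0,0],[0,0,0],0]
    - [[0,0,0],[0,0,0],0]
    - [[0,0,0],[0,0,0],0]
    - [[0,0,0],[0,0,0],0]
    - [[0,0,0],[0,0,0],0]
    - [[0,0,0],[0,0,0],0]
  squeeze: 40

```text
time_s: 3.85
eef_pos: [461.6, 241.9, 133.3]
ee_rot: [0.0, 0.609, 0.793, 0.0]
force: [0.1, -0.3, 4.8]
grip_width: 0.124
grip_force: 39.3
```

servo_tool:
  deltas:
    - [[0,0,-0.05],[0,0,0],0]
    - [[0,0,-0.1],[0,0,0],0]
    - [[0,0,-0.1],[0,0,0],0]
    - [[0,0,-0.1],[0,0,0],0]
    - [[0,0,-0.05],[0,0,0],0]
    - [[0,0,0],[0,0,0],0]
  squeeze: 50

```text
time_s: 4.45
eef_pos: [461.6, 241.9, 213.8]
ee_rot: [0.0, 0.609, 0.793, 0.001]
force: [-0.3, -0.8, -3.0]
grip_width: 0.12
grip_force: 48.8
```

Run:
```python
from h import *
print(telemetry.sense()['grip_width'],telemetry.sense()['force'],pose()[0])
plan([((490,100,212),4),((515,-28,212),-7.5)],[6,6])
```

```text
0.11959199337142878 [-0.3095 -0.7821 -3.0279] [461.5956 241.9026 213.7962]
6 x shift [-0.121, 0.002, 0.001] turn [0.0002, -0.0, 0.0204] | mm/row 24 deg/row 1.8
6 x shift [-0.107, 0.022, -0.0] turn [0.0, 0.0, 0.0213] | mm/row 22 deg/row 1.9
```

servo_tool:
  deltas:
    - [[-0.06,0.001,0],[0,0,0.01],0]
    - [[-0.12,0.002,0],[0,0,0.02],0]
    - [[-0.12,0.002,0],[0,0,0.02],0]
    - [[-0.12,0.002,0],[0,0,0.02],0]
    - [[-0.12,0.002,0],[0,0,0.02],0]
    - [[-0.12,0.002,0],[0,0,0.02],0]
    - [[-0.06,0.001,0],[0,0,0.0125],0]

```text
time_s: 5.15
eef_pos: [489.5, 98.6, 211.8]
ee_rot: [-0.001, 0.683, 0.73, -0.001]
force: [0.1, 0.4, -2.7]
grip_width: 0.12
grip_force: 48.8
```

servo_tool:
  deltas:
    - [[-0.107,0.022,0],[0,0,0.0213],0]
    - [[-0.107,0.022,0],[0,0,0.0213],0]
    - [[-0.107,0.022,0],[0,0,0.0213],0]
    - [[-0.107,0.022,0],[0,0,0.0213],0]
    - [[-0.107,0.022,0],[0,0,0.0213],0]
    - [[-0.107,0.022,0],[0,0,0.0213],0]
    - [[0,0,0],[0,0,0],0]
    - [[0,0,0],[0,0,0],0]

```text
time_s: 5.95
eef_pos: [513.9, -27.7, 212.2]
ee_rot: [-0.001, 0.752, 0.659, -0.0]
force: [0.2, 0.1, -2.7]
grip_width: 0.118
grip_force: 48.8
```

Run:
```python
from h import *
print(telemetry.sense()['time_s'],telemetry.sense()['grip_width'],telemetry.sense()['wrist_torque'],pose()[0],yawnow())
cap('wrist','w2.png')
```

```text
5.95 0.1184483525957415 [-0.1139 -0.054  -0.0379] [513.9112 -27.7222 212.222 ] -7.557285451474694
```

View pics/w2.png

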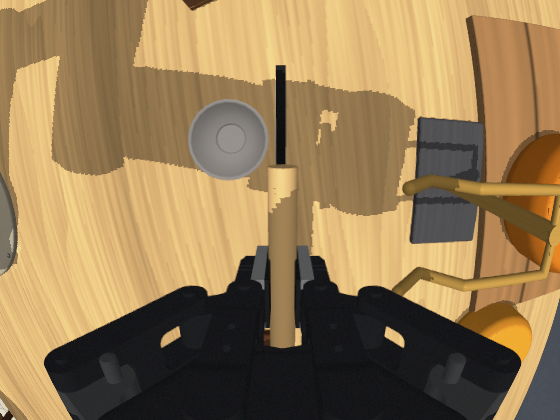

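Bar sits square in the fingers, (282,167) onward. Hooks: tips (408,188) and (396,292), V bottoms ≈ (430,182) and (421,270), back tops (462,188) and (466,286).

Run:
```python
from h import *
p,R=pose(); p=p
def w(u,v,z):
    o,d=wray(p,R,u,v); return o+d*(z-o[2])/d[2]
def sh(n,a,b):
    m=(a+b)/2; d=a-b; print(n,m,'span',np.linalg.norm(d),'yaw',np.degrees(np.arctan2(-d[0],d[1])))
sh('tips',w(408,188,190),w(396,292,190))
sh('V',w(430,182,166),w(421,270,166))
sh('back',w(462,188,190),w(466,286,190))
print('arm dir', w(462,188,190)-w(550,189,190))
print('bar end',w(282,168,230.5), 'expect ctr',p+[0,0,17])
t,s=lambda u,v,z:onz('top',u,v,z),0
sh('tips top',t(296.9,191.5,190),t(318.4,194.5,190)); sh('corners',t(301,152,190),t(323,154,190))
```

```text
tips [583.8366 -35.2838 190.    ] span 64.44711484927936 yaw -6.941775593233832
V [609.5234 -38.0627 166.    ] span 61.60967960185887 yaw -5.661459568954892
back [626.6066 -40.5246 190.    ] span 66.989790852963 yaw 6.622154925730396
arm dir [-76.8398   8.8003   0.    ]
bar end [521.7127  21.4737 230.5   ] expect ctr [513.9433 -27.2979 229.4026]
tips top [581.935  -35.6249 190.    ] span 62.93713311592637 yaw -8.914642128405186
corners [700.0023 -50.8882 190.    ] span 64.63724008713244 yaw -6.2105875855558015
```

Run:
```python
from h import *
plan([((513.9,-27.7,195),-7),((606.5,-38.2,195),-7)],[2,5])
```

```text
2 x shift [-0.001, 0.0, 0.044] turn [-0.0004, -0.0002, -0.0028] | mm/row 9 deg/row 0.3
5 x shift [0.001, 0.093, -0.0] turn [0.0, 0.0, 0.0] | mm/row 19 deg/row 0.0
```

servo_tool:
  deltas:
    - [[0,0,0.043],[0,0,-0.0028],0]
    - [[0,0,0.043],[0,0,-0.0028],0]
    - [[0,0.045,0],[0,0,0],0]
    - [[0.001,0.094,0],[0,0,0],0]
    - [[0.001,0.094,0],[0,0,0],0]
    - [[0.001,0.094,0],[0,0,0],0]
    - [[0.001,0.094,0],[0,0,0],0]
    - [[0,0.045,0],[0,0,0],0]

```text
time_s: 6.8
eef_pos: [608.4, -38.3, 195.1]
ee_rot: [0.0, 0.749, 0.663, 0.0]
force: [0.1, 0.7, -3.6]
grip_width: 0.119
grip_force: 48.9
```

servo_tool:
  deltas:
    - [[0,0,0],[0,0,0],0]
    - [[0,0,0],[0,0,0],0]

```text
time_s: 7.0
eef_pos: [606.8, -38.1, 195.3]
ee_rot: [-0.0, 0.749, 0.663, -0.0]
force: [-0.2, -0.2, -2.5]
grip_width: 0.123
grip_force: 48.9
```

Run:
```python
from h import *
s=telemetry.sense();print(s['time_s'],s['grip_width'],s['force'],s['wrist_torque'],pose()[0],yawnow())
w=cap('wrist'); s=cap('side'); t=cap('top')
c=lambda i,x,y,k,W,H:cv2.resize(i[y:y+H,x:x+W],None,fx=k,fy=k,interpolation=cv2.INTER_CUBIC)
a=c(w,180,130,1.5,300,290)[:420,:450]; b=c(s,280,150,4,85,105)[:420,:340]
cv2.imwrite('pics/w3.png',np.hstack([a,b]))
```

```text
7.0 0.12324202369344231 [-0.2097 -0.2118 -2.5201] [-0.0472 -0.0143  0.0112] [606.7587 -38.099  195.283 ] -7.000715278367048
```

View pics/w3.png

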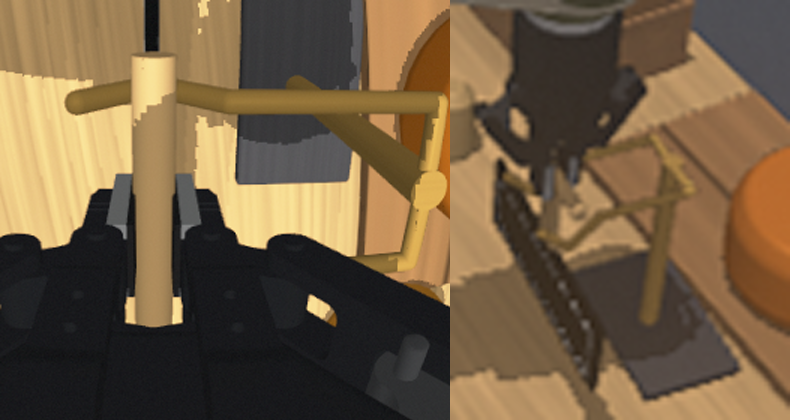

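The bar lies above the V: front tip at wrist pixel (230,198), back kink at (330,195), bar centre column 283. The neck is between the two hooks.

Run:
```python
from h import *
p,R=pose()
def w(u,v,z):
    o,d=wray(p,R,u,v); return o+d*(z-o[2])/d[2]
ax=R.as_matrix()
for n,u,v,z in(('tip',230,198,190),('kink',330,195,190),('bar end',283,166,212.3)):
    print(n,ax.T[:2]@(w(u,v,z)-p))
```

```text
tip [ 31.6266 -23.4075]
kink [33.0639 23.9721]
bar end [49.9268  1.709 ]
```

servo_tool:
  deltas:
    - [[0,0,0.03],[0,0,0],0]
    - [[0,0,0.04],[0,0,0],0]
    - [[0,0,0.04],[0,0,0],0]
    - [[0,0,0.025],[0,0,0],0]
    - [[0,0,0.015],[0,0,0],0]
    - [[0,0,0],[0,0,0],0]

```text
time_s: 7.75
eef_pos: [606.7, -38.3, 165.2]
ee_rot: [-0.0, 0.749, 0.663, -0.0]
force: [0.3, 0.4, -4.0]
grip_width: 0.12
grip_force: 48.9
```

servo_tool:
  deltas:
    - [[0,0,0.005],[0,0,0],0]
    - [[0,0,0],[0,0,0],0]

```text
time_s: 7.95
eef_pos: [606.9, -38.3, 164.9]
ee_rot: [0.0, 0.749, 0.662, 0.0]
force: [-0.4, -0.1, -3.7]
grip_width: 0.121
grip_force: 48.9
```

servo_tool:
  deltas:
    - [[0,0,0.005],[0,0,0],0]
    - [[0,0,0],[0,0,0],0]
    - [[0,0,0.005],[0,0,0],0]
    - [[0,0,0],[0,0,0],0]

```text
time_s: 8.35
eef_pos: [607.0, -38.4, 163.3]
ee_rot: [0.0, 0.749, 0.663, 0.0]
force: [-0.8, 0.4, 1.9]
grip_width: 0.117
grip_force: 49.5
```

servo_tool:
  deltas:
    - [[0,0,0],[0,0,0],0.3]
    - [[0,0,0],[0,0,0],0.3]
    - [[0,0,0],[0,0,0],0.5]
    - [[0,0,0],[0,0,0],0.5]
    - [[0,0,0],[0,0,0],0.5]
  squeeze: 25

```text
time_s: 8.85
eef_pos: [606.9, -38.3, 162.7]
ee_rot: [-0.0, 0.749, 0.663, 0.0]
force: [0.7, 0.9, -0.4]
grip_width: 0.5
grip_force: 0.0
```

servo_tool:
  deltas:
    - [[0,0,-0.05],[0,0,0],0.5]
    - [[0,0,-0.1],[0,0,0],0.6]
    - [[0,0,-0.15],[0,0,0],0.8]
    - [[0,0,-0.15],[0,0,0],1]
    - [[0,0,-0.05],[0,0,0],1]
    - [[0,0,0],[0,0,0],1]

```text
time_s: 9.45
eef_pos: [607.2, -38.4, 264.2]
ee_rot: [0.001, 0.749, 0.663, 0.001]
force: [0.0, 0.2, -0.6]
grip_width: 1.001
grip_force: 0.0
```

Run:
```python
from h import *
s=telemetry.sense();print(s['time_s'],s['grip_width'],pose()[0],yawnow())
w=cap('wrist'); s=cap('side')
c=lambda i,x,y,k,W,H:cv2.resize(i[y:y+H,x:x+W],None,fx=k,fy=k,interpolation=cv2.INTER_CUBIC)
cv2.imwrite('pics/w4.png',np.hstack([c(w,180,60,1.4,320,300),c(s,280,150,4,85,105)]))
plan([((545,-150,230),-5),((500,-270,235),-3),((449,-338,235),-1)],[4,4,3])
```

```text
9.45 1.0008064543368143 [607.2364 -38.3865 264.2253] -7.015190056954506
4 x shift [-0.147, -0.061, 0.039] turn [-0.0003, -0.0001, -0.0056] | mm/row 33 deg/row 0.5
4 x shift [-0.154, -0.045, -0.006] turn [0.0, 0.0, -0.0056] | mm/row 32 deg/row 0.5
3 x shift [-0.117, -0.08, -0.0] turn [0.0, 0.0, -0.0074] | mm/row 28 deg/row 0.7
```

View pics/w4.png

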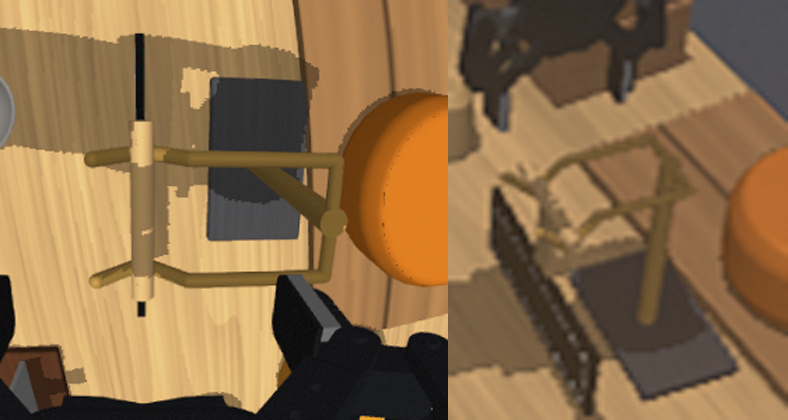

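The slate hangs level in both hooks: bar wrist pixels (281,146) to (282,274), slate edge ends (279.5,85) and (281,286).

Run:
```python
from h import *
p,R=pose()
def w(u,v,z):
    o,d=wray(p,R,u,v); return o+d*(z-o[2])/d[2]
def sh(n,a,b):
    m=(a+b)/2; d=a-b; print(n,a,b,m,'span',np.linalg.norm(d),'yaw',np.degrees(np.arctan2(-d[0],d[1])))
sh('edge',w(279.3,84,110),w(280.8,286,110)); sh('bar',w(281,146,180),w(282,274,180))
```

```text
edge [617.2564  62.0129 110.    ] [ 594.1505 -134.1408  110.    ] [605.7034 -36.0639 110.    ] span 197.50993572404735 yaw -6.718177770184882
bar [612.9401  11.3922 180.    ] [601.7088 -84.9218 180.    ] [607.3244 -36.7648 180.    ] span 96.9665939233928 yaw -6.651315920650838
```

servo_tool:
  deltas:
    - [[-0.147,-0.061,0.039],[0,0,-0.0056],1]
    - [[-0.147,-0.061,0.039],[0,0,-0.0056],1]
    - [[-0.147,-0.061,0.039],[0,0,-0.0056],1]
    - [[-0.147,-0.061,0.039],[0,0,-0.0056],1]
    - [[-0.154,-0.045,-0.006],[0,0,-0.0056],1]
    - [[-0.154,-0.045,-0.006],[0,0,-0.0056],1]
    - [[-0.154,-0.045,-0.006],[0,0,-0.0056],1]
    - [[-0.154,-0.045,-0.006],[0,0,-0.0056],1]

```text
time_s: 10.35
eef_pos: [499.4, -270.9, 234.7]
ee_rot: [-0.001, 0.725, 0.689, -0.0]
force: [0.3, -0.4, -0.4]
grip_width: 0.999
grip_force: 0.0
```

servo_tool:
  deltas:
    - [[-0.117,-0.08,0],[0,0,-0.0074],1]
    - [[-0.117,-0.08,0],[0,0,-0.0074],1]
    - [[-0.117,-0.08,0],[0,0,-0.0074],1]
    - [[0,0,0],[0,0,0],1]
    - [[0,0,0],[0,0,0],1]

```text
time_s: 10.85
eef_pos: [449.3, -338.0, 235.1]
ee_rot: [-0.001, 0.714, 0.701, 0.0]
force: [-0.1, -0.2, -0.3]
grip_width: 1.003
grip_force: 0.0
```

Run:
```python
from h import *
s=telemetry.sense();print(s['time_s'],s['grip_width'],pose()[0],yawnow())
w=cap('wrist','w5.png')
```

```text
10.85 1.002531677985578 [ 449.3421 -338.0168  235.0624] -1.0524120888171762
```

View pics/w5.png

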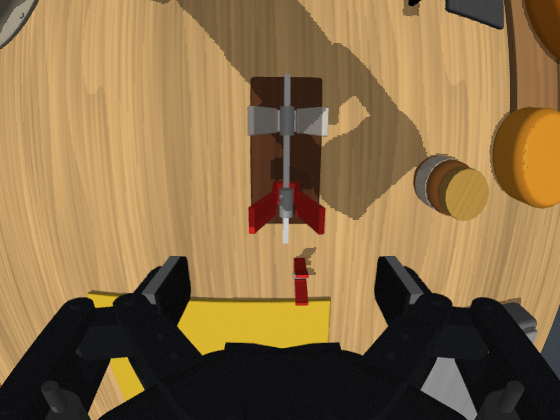

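Red clip: handle tops span (249,207–234) to (325,206–233), pin about (287,200). The strip runs from (287,75) to (285.5,243).

Run:
```python
from h import *
p,R=pose()
def w(u,v,z):
    o,d=wray(p,R,u,v); return o+d*(z-o[2])/d[2]
a,b=w(249.5,220.5,159),w(325,219.5,159);print(a,b,(a+b)/2,np.linalg.norm(a-b))
print('near-far',w(249,207,159),w(250,234,159),w(325,206,159),w(325,233,159))
c,d=w(287.3,75,100),w(285.3,243,100);e=c-d;print(c,d,(c+d)/2,np.linalg.norm(e),np.degrees(np.arctan2(-e[0],e[1])))
```

```text
[ 427.7888 -339.3088  159.    ] [ 481.4314 -339.5125  159.    ] [ 454.6101 -339.4107  159.    ] 53.642953113854745
near-far [ 427.8894 -329.3767  159.    ] [ 427.6581 -349.5043  159.    ] [ 481.2477 -329.5735  159.    ] [ 481.6558 -349.716   159.    ]
[ 457.1345 -230.8644  100.    ] [ 453.0304 -380.1203  100.    ] [ 455.0824 -305.4924  100.    ] 149.31234948630564 -1.5750435688080544
```

Run:
```python
from h import *
plan([((454.2,-339.9,235),-1.6),((454.2,-339.9,121),-1.6)],[2,4])
```

```text
2 x shift [-0.005, 0.011, 0.001] turn [-0.0003, -0.0005, 0.0034] | mm/row 3 deg/row 0.3
4 x shift [0.0, 0.0, 0.142] turn [0.0, 0.0, 0.0] | mm/row 28 deg/row 0.0
```

servo_tool:
  deltas:
    - [[-0.005,0.012,0],[0,0,0.0034],1]
    - [[-0.005,0.012,0],[0,0,0.0034],1]
    - [[0,0,0.15],[0,0,0],1]
    - [[0,0,0.2],[0,0,0],1]
    - [[0,0,0.15],[0,0,0],1]
    - [[0,0,0.07],[0,0,0],1]
    - [[0,0,0],[0,0,0],1]
    - [[0,0,0],[0,0,0],1]

```text
time_s: 11.7
eef_pos: [455.0, -340.4, 122.9]
ee_rot: [0.0, 0.717, 0.697, -0.0]
force: [-0.3, -0.4, 1.2]
grip_width: 1.0
grip_force: 0.0
```

servo_tool:
  deltas:
    - [[0,0,0],[0,0,0],0.7]
    - [[0,0,0],[0,0,0],0.6]
    - [[0,0,0],[0,0,0],0.5]
    - [[0,0,0],[0,0,0],0.4]
    - [[0,0,0],[0,0,0],0.2]
    - [[0,0,0],[0,0,0],0.2]
    - [[0,0,0],[0,0,0],0.2]
    - [[0,0,0],[0,0,0],0.2]
  squeeze: 30

```text
time_s: 12.5
eef_pos: [455.3, -341.3, 124.1]
ee_rot: [0.002, 0.717, 0.697, -0.0]
force: [1.0, -0.3, 6.9]
grip_width: 0.27
grip_force: 31.5
```

servo_tool:
  deltas:
    - [[0,0,0],[0,0,0],0.15]
    - [[0,0,-0.03],[0,0,0],0.15]
    - [[0,0,-0.08],[0,0,0],0.15]
    - [[0,0,-0.12],[0,0,0],0.15]
    - [[0,0,-0.12],[0,0,0],0.15]
    - [[0,0,-0.12],[0,0,0],0.15]
    - [[0,0,-0.03],[0,0,0],0.15]
    - [[0,0,0],[0,0,0],0.15]
  squeeze: 35

```text
time_s: 13.3
eef_pos: [454.5, -340.4, 222.7]
ee_rot: [0.001, 0.717, 0.697, -0.0]
force: [-0.2, 0.2, -0.9]
grip_width: 0.272
grip_force: 34.5
```

Run:
```python
from h import *
s=telemetry.sense();print(s['time_s'],s['grip_width'],s['grip_force'],s['force'],pose()[0],yawnow())
w=cap('wrist'); s=cap('side'); t=cap('top')
c=lambda i,x,y,k,W,H:cv2.resize(i[y:y+H,x:x+W],None,fx=k,fy=k,interpolation=cv2.INTER_CUBIC)
cv2.imwrite('pics/w6.png',np.hstack([c(w,190,150,1.5,200,260),c(s,260,230,3.9,100,100),]))
e=np.array([600.5,-108])  # placeholder
d=np.radians(-6.7);X=np.array([606.3,-36.6])+-76*np.array([-np.sin(d),np.cos(d)]);print('target xy',X)
```

```text
13.3 0.27161585470072136 34.49726700782776 [-0.177   0.2362 -0.857 ] [ 454.5114 -340.4338  222.6699] -1.6029802012257328
target xy [ 597.433 -112.081]
```

View pics/w6.png

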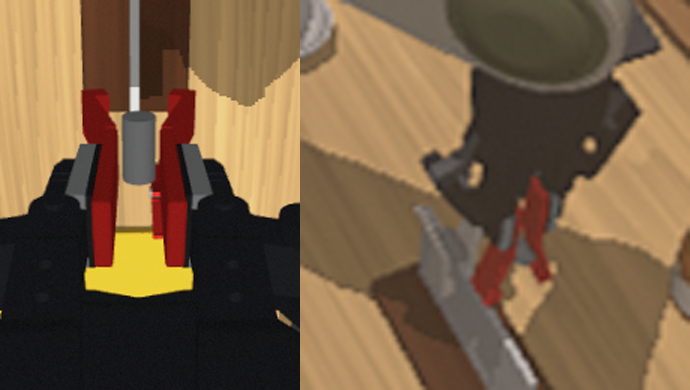

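Clip is held open with the pin between the pads at wrist (282,249). Jaw tips in the side view are at ≈ (308,307) and (323,302). I'll check their height.

Run:
```python
from h import *
p,R=pose()
for z in (150,160,170): print(z,[proj('side',[454.5+d,-340.4,z]) for d in(-17,17)])
print('pin wrist', [wproj(p,R,[454.5,-340.4,z]) for z in(195,205,215)])
plan([((525,-225,215),-4),((597.4,-112.1,212),-6.7)],[5,5])
```

```text
150 [array([307.9118, 307.2227]), array([319.5606, 301.7192])]
160 [array([308.1671, 305.1068]), array([319.8981, 299.5861])]
170 [array([308.4262, 302.9595]), array([320.2405, 297.4217])]
pin wrist [array([280.5377, 245.0361]), array([280.4024, 252.0534]), array([280.2522, 259.8593])]
5 x shift [0.118, 0.066, 0.006] turn [-0.0002, -0.0002, 0.0053] | mm/row 27 deg/row 0.5
5 x shift [0.119, 0.062, 0.003] turn [0.0, 0.0, 0.006] | mm/row 27 deg/row 0.5
```

servo_tool:
  deltas:
    - [[0.118,0.066,0.006],[0,0,0.0053],0.15]
    - [[0.118,0.066,0.006],[0,0,0.0053],0.15]
    - [[0.118,0.066,0.006],[0,0,0.0053],0.15]
    - [[0.118,0.066,0.006],[0,0,0.0053],0.15]
    - [[0.118,0.066,0.006],[0,0,0.0053],0.15]

```text
time_s: 13.95
eef_pos: [525.8, -224.3, 215.0]
ee_rot: [-0.001, 0.731, 0.682, -0.0]
force: [0.7, -0.5, 0.2]
grip_width: 0.272
grip_force: 34.5
```

servo_tool:
  deltas:
    - [[0.119,0.062,0.003],[0,0,0.006],0.15]
    - [[0.119,0.062,0.003],[0,0,0.006],0.15]
    - [[0.119,0.062,0.003],[0,0,0.006],0.15]
    - [[0.119,0.062,0.003],[0,0,0.006],0.15]
    - [[0.119,0.062,0.003],[0,0,0.006],0.15]
    - [[0,0,0],[0,0,0],0.15]
    - [[0,0,0],[0,0,0],0.15]

```text
time_s: 14.65
eef_pos: [597.6, -112.2, 212.1]
ee_rot: [-0.001, 0.747, 0.665, -0.001]
force: [-0.5, 0.1, -0.2]
grip_width: 0.269
grip_force: 34.6
```

Run:
```python
from h import *
s=telemetry.sense();print(s['time_s'],s['grip_width'],s['grip_force'],s['force'],pose()[0],yawnow())
w=cap('wrist'); s=cap('side')
c=lambda i,x,y,k,W,H:cv2.resize(i[y:y+H,x:x+W],None,fx=k,fy=k,interpolation=cv2.INTER_CUBIC)
cv2.imwrite('pics/w7.png',np.hstack([c(w,180,40,1.5,240,340),c(s,280,150,4.25,100,120),]))
```

```text
14.65 0.2688131127139381 34.55064833164215 [-0.5408  0.0657 -0.2029] [ 597.5928 -112.1812  212.1447] -6.628302395066077
```

View pics/w7.png

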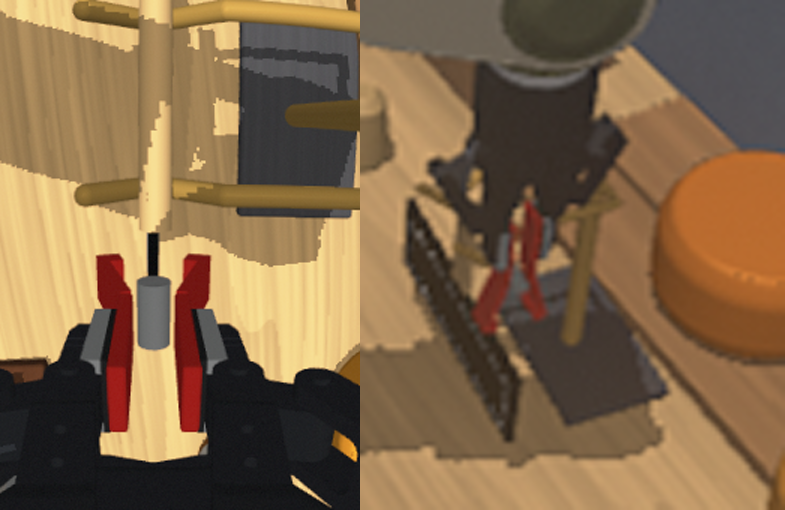

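The slate edge (wrist column 282) lines up with the pin centre (282), midway between the jaws, and the clip is outside the bar end. I'll lower it straight down.

servo_tool:
  deltas:
    - [[0,0,0.03],[0,0,0],0.15]
    - [[0,0,0.05],[0,0,0],0.15]
    - [[0,0,0.06],[0,0,0],0.15]
    - [[0,0,0.06],[0,0,0],0.15]
    - [[0,0,0.05],[0,0,0],0.15]
    - [[0,0,0.03],[0,0,0],0.15]
    - [[0,0,0],[0,0,0],0.15]
    - [[0,0,0],[0,0,0],0.15]

```text
time_s: 15.55
eef_pos: [598.1, -112.4, 157.6]
ee_rot: [0.0, 0.747, 0.665, 0.0]
force: [-0.4, -0.2, -0.8]
grip_width: 0.27
grip_force: 34.6
```

Run:
```python
from h import *
s=telemetry.sense();print(s['time_s'],s['grip_width'],s['grip_force'],s['force'],pose()[0],yawnow())
w=cap('wrist'); s=cap('side')
c=lambda i,x,y,k,W,H:cv2.resize(i[y:y+H,x:x+W],None,fx=k,fy=k,interpolation=cv2.INTER_CUBIC)
cv2.imwrite('pics/w8.png',np.hstack([c(w,180,40,1.5,240,340),c(s,280,150,4.25,100,120),]))
for z in(85,90,110,136):print(z,proj('side',[597.5,-112,z]))
```

```text
15.55 0.2700340443498462 34.55102205276489 [-0.3535 -0.1923 -0.8069] [ 598.0986 -112.4324  157.6015] -6.680351486960846
85 [312.9448 238.7507]
90 [313.0614 237.705 ]
110 [313.5351 233.4602]
136 [314.1679 227.7885]
```

View pics/w8.png

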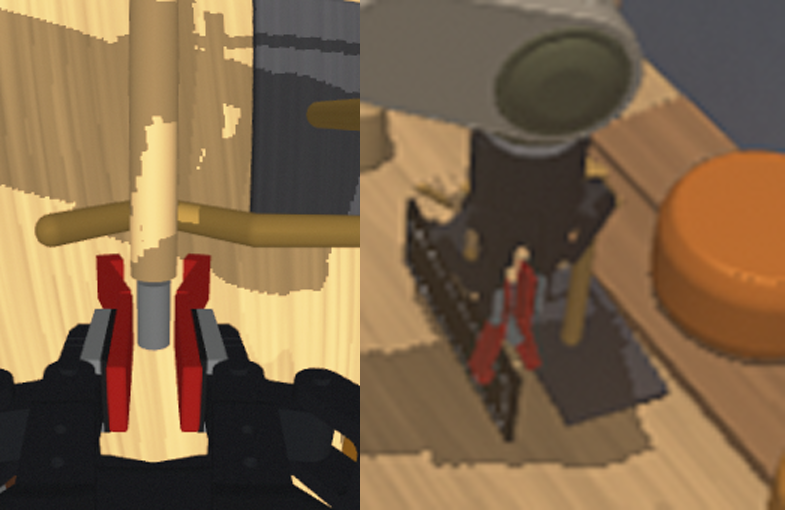

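The side view shows one jaw in front of the slate and one behind. The overlap is about 15–20 mm, the clip is centred and there is no contact force. Handing in.

```bash
python3 -c "
from h import *
print(ctrl.finish_job())"
```

```text
the job is handed in; nothing more can be done
None
```

The slate hangs on the hook stand, and the red clip is held open around its upper edge, one jaw in front and one behind; I saw no contact in the last images or force readings, and handed the job in after about 16 s of the 64 s allowed, with no verdict returned.

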